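# Shut the sliding lid of the dishwasher-tablet box past its spring catch

### The job

Shut the dishwasher-tablet box on the left of the sink: press its orange spring bar down with the fingertips behind the blue lid and, holding it down all the way, gently push the lid past the catch until it is fully home against the end wall. Then let go, so that the bar springs back up and locks the lid, and move clear. Only press and push: do not pinch or lift the lid, and leave the things round about where they stand.

Things in the scene. Friction and masses are not known exactly. Their poses are not given: they have to be found in the camera images.
- tablet_box: Grey box fixed to the worktop, 235 (x) x 100 (y) x 66 mm. Origin: centre of its underside; x = the way the lid shuts, z up. The lid slides on a deck 45 mm above the worktop, between rails whose lips (tops 58 mm up, 74 mm apart) keep it from rising over 2 mm. Compartment at x = 46 to 110 mm, then the end wall (66 mm high). Above the deck the rear end is open.
- lid: Blue loose sliding lid, 90 (x) x 86 (y) x 24 mm, with a tail wall 40 mm high. Origin: centre of its underside, on the deck; axes as the box. Open at the start: origin at x = -34 to -15 mm in the box's frame; fully home +65. Hollow below: two cross ribs, bottoms 12 mm above the deck, one at the front edge, one with its back face 23 mm ahead of the tail face. 2 to 4 N pushes it.
- lid_tail (a point): Middle of the rear face of the lid's tail wall: flat, upright, 64 mm wide, to be pushed in the box's +x. The face reaches from 12 to 40 mm above the deck; this point is 26 mm above the deck (71 mm above the worktop) and 45 mm behind the lid's origin. Fully home it is at x = +20 mm in the box's frame.
- bar_pad (a point): Point on the flat top of the orange spring bar, on the box's middle line at x = -85 mm; 53 mm above the worktop at rest, 45 mm fully pressed. The pad is 40 mm wide and runs level from x = -112 to +32 mm, on under the hollow lid, so fingers can slide forward on it while pressing. 33 to 52 mm of it lies free behind the open lid.
- bar_stop (a point): Top middle of the stop at the bar's front end, hidden or just ahead of the lid: x = 32.5 to 40.5 mm in the box's frame, 40 mm wide, 9 mm above the pad (17 mm above the deck at rest). It goes down with the bar. At rest it blocks the lid's ribs; with the lid home it rises behind the rear rib and locks it (only within 3 mm of home).
- tap_spout (a point): Obstacle, not to be touched: the free end of the steel tap over the sink, fixed. From here the tap goes up and arches back to its post 120 mm farther in +x; its top is 0.30 m above the worktop. Carry the gripper round in front of it (nearer the robot).
- catch_bar (a joint): How far the whole bar is pressed down, m: 0 at rest, 0.008 at the bottom (pad level with the deck). Spring: 2.5 N to start, 6.5 N at the bottom. Pressed over 0.005 the stop is clear below the lid's ribs; hold 0.006 to 0.008. It rises again by itself when released, unless a rib lies over the stop.
- tea_glass: Bystander: small waisted clear tea glass, 64x64x88 mm. Origin: centre of its underside. Leave it alone.
- tumbler: Bystander: clear glass tumbler standing mouth down, 80x80x90 mm. Origin: centre of its underside. Leave it alone.
- spice_jar: Bystander: spice jar with a dark cap, 41x41x105 mm. Origin: centre of its underside. Leave it alone.
- salt: Bystander: glass shaker with a steel top, 44x44x90 mm. Origin: centre of its underside. Leave it alone.
- pepper: Bystander: second glass shaker with a steel top, 44x44x90 mm. Origin: centre of its underside. Leave it alone.

How it is judged:
By the outcome, as a careful person would: the job done as asked, in the order asked, and still so for the second after the job is handed in, with the robot touching nothing.
It also fails if it takes over 35 s, if anything falls off the work surface, if the arm or the gripper's body presses on something with over 40 N, if the wrist force passes 120 N, or if a joint passes its speed limit or range.

### The arm

A 7-joint arm with a two-finger parallel gripper is mounted at the origin on a cart in front of the work surface, level with it; the furniture and walls round the work are solid. World frame = base frame: x ahead of the robot, y to its left, z up, the work surface at z = 0. Lengths are in mm, angles in rad, forces in N, time in s.
With the tool pointing down it reaches from about 400 to 875 mm from the base axis. Payload 4.4 kg.
Tool frame: the origin (TCP) lies midway between the tips of the shut fingers; the grasp point (between the pads) lies ctrl.grip_depth behind it (ctrl.grip_depth is the distance from the TCP to the grasp point, in mm); z points along the fingers, y is the line along which they close (so a half turn about z gives the same grasp; the last joint's range is limited). The gripper opens to 85 mm and grips with 20 to 120 N. Pads are 22 mm wide; open, the fingers measure 114 mm over their backs; the gripper's body (76 mm by 85 mm) begins 54 mm behind the grasp point. The pads swing forward as they close: fully open they stand 13 mm farther back than shut.
Start: joints at [1.041, 0.628, 0.038, 1.517, -0.027, 0.996, -0.02], TCP at [290.806, -581.335, 231.313] pointing down, gripper open.
Joint ranges: [-3.06, 3.06], [-0.37, 2.12], [-1.25, 1.32], [0.18, 2.47], [-1.1, 4.24], [0.23, 1.98], [-2.94, 2.94]. Speed limits (rad/s): [2.57, 2.57, 3.14, 3.14, 3.14, 3.14, 3.14].

### API

Orientations are given as [roll, pitch, yaw] about the fixed x, y, z axes, in that order (R = Rz(yaw) Ry(pitch) Rx(roll)).
In Python, from cell import ctrl gives the robot as it stands.
- The arm moves only by the tool carry_out, never from a script. Its argument "deltas" is one flat list of numbers, 7 for each row, row after row: the turn, a rotation vector about the tool's x, y, z in degrees, then the shift along the tool's x, y, z in m, then the closure, from -1 (fully open) to 1 (shut). In form: [wx, wy, wz, dx, dy, dz, claw, wx, wy, wz, dx, dy, dz, claw, ...]. A call has 1 to 12 rows; each row shifts and turns the commanded pose from where the row before left it, along the tool's axes as they then stand; what a row does not reach is not made up. A row lasts 1/8 s, in which the tool goes at most 62.5 mm and 10.7 degrees, less where a joint would pass 70% of its speed; a pose out of reach is approached as far as the arm can. A call with a gripper value outside its range is refused whole. The fingers move at their own pace and stop on an object; the grip force is fixed at half the most. Time passes only in rows, so rows that do not move let the fingers close. It gives the time, the measured TCP pose, the force, the opening and the grip force at its end, in the units of the state.
- ctrl.read_state(): the state, without advancing time (a new reading comes with each control period).
- ctrl.get_image(name): name is "scene" or "top"; returns the picture (420x560x3 uint8, red, green, blue); there is no depth.
- ctrl.calibration(name): a dict with "mtx" (3x3 intrinsics, pixels), "distortion" ([k1, k2, p1, p2, k3] as OpenCV has them; the pictures are not rectified), "R" (3x3) and "t" (3): a world point X has camera coordinates R X + t. Camera axes: x right, y down, z forward; pixel columns grow to the right and rows downward; lengths in mm; the calibration is good to about 2 mm. A picture is of the moment at which its call begins. calibration takes no time and is no camera call.
- ctrl.finish_job(): hands the job in; it is judged then, once.
The state is a dict: "clock": time; "qpos": joint angles; "qd": joint speeds; "tau": joint torques, N m; "eef_pos": TCP position; "tool_rot": TCP orientation; "force": force on the tool from outside, world axes, zero at the start; "torque": the same for the moment, N m; "width": finger opening in mm; "gripper_force": force on a finger pad.
Only numpy, scipy, OpenCV 4.12 (cv2) and the standard library are available. Lean on these libraries where they do the work, as an engineer would, in place of code of your own. Each camera call takes 0.05 s, during which the arm holds its last target. There are 200 camera calls.

## Working session

There is one attempt and no reset: what is moved stays moved. The work goes in short steps, Python scripts to look and compute and a tool call to move; the robot and the scene stay as the last step left them, time stands still between calls to the robot, and variables do not carry over. Pictures are saved under pics/ and viewed, at most 10 in all, crops included, and the job is handed in when it is done.

Besides the shell and the picture viewer there is one more tool, called after "Request:" as name(argument=value, ...) on one line, values as JSON. carry_out: Moves the arm, as the interface text tells. Its arguments: {"type":"object","properties":{"deltas":{"type":"array"}},"required":["deltas"]}

```bash
mkdir -p pics
python3 - <<'E'
from cell import ctrl
import cv2,numpy as np
s=ctrl.read_state();print(s['clock'],s['eef_pos'],s['tool_rot'],s['force'],s['width'],ctrl.grip_depth)
for n in("scene","top"):
    im=ctrl.get_image(n);cv2.imwrite(f"pics/{n}0.png",im[:,:,::-1]);c=ctrl.calibration(n);print(n,c)
E
```

```text
0.0 [ 290.52640395 -580.75711141  230.38757909] [-3.13967930e+00  2.36643575e-06  4.63791465e-01] [-0.5266669  -0.36971541  0.77744989] 85.72419698072888 18.700000000000003
scene {'mtx': array([[542.33689118,   0.        , 272.96521211],
       [  0.        , 542.33689118, 210.75522309],
       [  0.        ,   0.        ,   1.        ]]), 'distortion': array([-0.12943826,  0.        ,  0.        ,  0.        ,  0.        ]), 'R': array([[ 0.31436123, -0.94907337,  0.02089861],
       [-0.48351369, -0.17902158, -0.85683475],
       [ 0.81694035,  0.25925086, -0.51516741]]), 't': array([-130.87146059,  394.31371843, 1344.54476907])}
top {'mtx': array([[540.83126872,   0.        , 289.61351006],
       [  0.        , 540.83126872, 221.12506841],
       [  0.        ,   0.        ,   1.        ]]), 'distortion': array([-0.14249277,  0.        ,  0.        ,  0.        ,  0.        ]), 'R': array([[-0.35170387, -0.93608822, -0.00657539],
       [-0.87850614,  0.33247904, -0.34305197],
       [ 0.32331308, -0.11487619, -0.93929341]]), 't': array([ 214.13490494,  483.10186916, 1484.35154912])}
```

View pics/scene0.png

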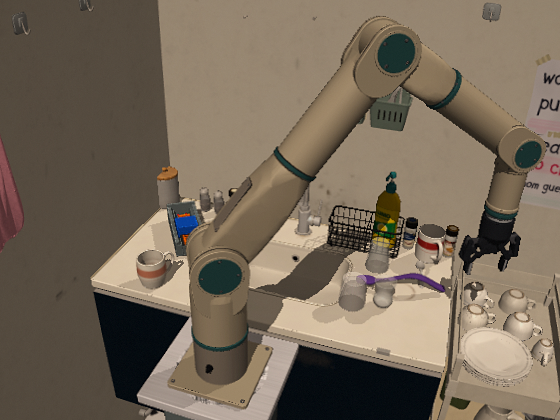

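View pics/top0.png

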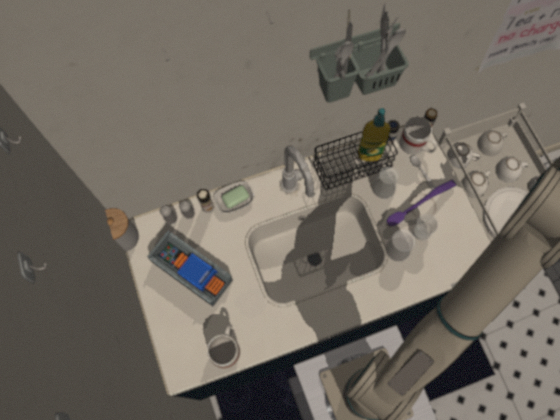

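The scene view shows the box around (185,225), partly hidden by the arm. In the top view the box is at about (190,267) with the tap at (300,175). The wide orange patch is towards (215,285). I'll enlarge both.

Run:
```python
import cv2,numpy as np
a=cv2.imread("pics/top0.png")[220:310,140:240];b=cv2.imread("pics/scene0.png")[190:270,150:220]
f=lambda i,s:cv2.resize(i,None,fx=s,fy=s,interpolation=cv2.INTER_CUBIC)
cv2.imwrite("pics/topc.png",f(a,6));cv2.imwrite("pics/scenec.png",np.clip(f(b,7).astype(float)*1.3,0,255))
```

```text
[ WARN:0@0.085] global loadsave.cpp:1063 imwrite_ Unsupported depth image for selected encoder is fallbacked to CV_8U.
```

View pics/topc.png

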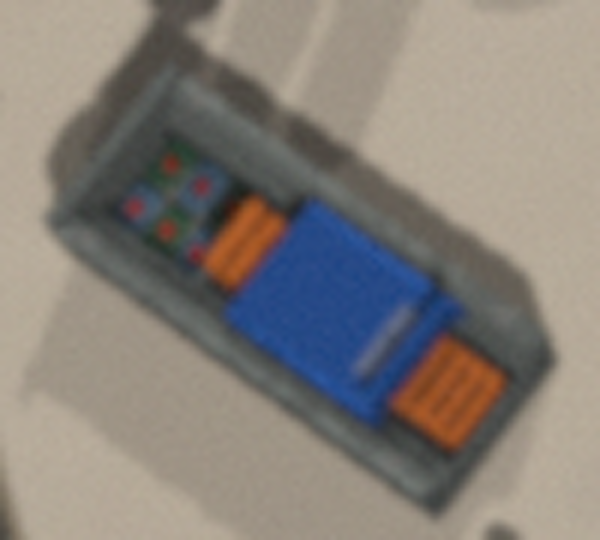

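View pics/scenec.png

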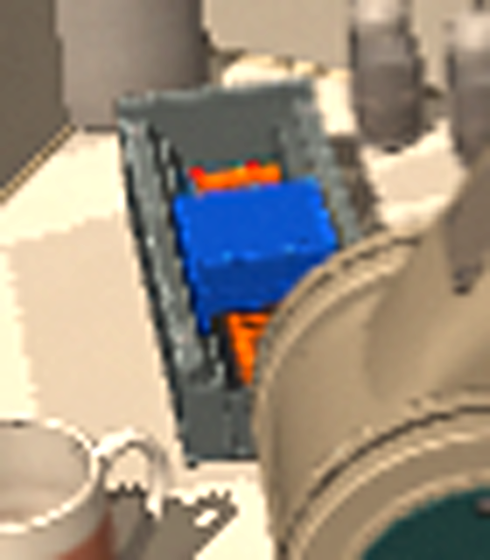

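Top crop: the end wall's outer top corners are at (175,70) and (52,218), the pad's rear edge runs (505,380)–(452,450), and the stop and the lid tail are clear. Scene crop: the end wall's corners are at (118,100) and (310,82), with the stop's front edge just ahead of the lid. Next I fit the pose from both views.

```bash
cat > h.py <<'E'
from cell import ctrl
import cv2,numpy as np
from scipy.optimize import least_squares
C={n:ctrl.calibration(n) for n in("scene","top")}
def proj(n,X):
    c=C[n];return cv2.projectPoints(np.float64(X).reshape(-1,3),cv2.Rodrigues(c["R"])[0],np.float64(c["t"]),c["mtx"],c["distortion"])[0][:,0]
def T(p,X):
    c,s=np.cos(p[2]),np.sin(p[2]);X=np.float64(X).reshape(-1,3)
    return np.c_[p[0]+c*X[:,0]-s*X[:,1],p[1]+s*X[:,0]+c*X[:,1],p[3]+X[:,2]]
def ray(n,uv):
    c=C[n];d=np.r_[cv2.undistortPoints(np.float64([[uv]]),c["mtx"],c["distortion"])[0,0],1]
    return -c["R"].T@c["t"],c["R"].T@d
def tri(a,b):
    (o1,d1),(o2,d2)=ray("top",a),ray("scene",b);k=np.linalg.lstsq(np.c_[d1,-d2],o2-o1,rcond=None)[0]
    return (o1+k[0]*d1+o2+k[1]*d2)/2
E
python3 - <<'E'
from h import *
tp=lambda x,y:np.array([140+(x+.5)/6-.5,220+(y+.5)/6-.5]);sc=lambda x,y:np.array([150+(x+.5)/7-.5,190+(y+.5)/7-.5])
np.set_printoptions(precision=1,suppress=True)
obs=[("top",tp(52,218),(117.5,50,66)),("top",tp(175,70),(117.5,-50,66)),("top",tp(505,380),(-112,-20,53)),("top",tp(452,450),(-112,20,53)),
("top",tp(247,197),(40.5,-20,62)),("top",tp(205,262),(40.5,20,62)),
("scene",sc(118,100),(117.5,50,66)),("scene",sc(310,82),(117.5,-50,66)),("scene",sc(192,178),(40.5,20,62)),("scene",sc(278,168),(40.5,-20,62)),("scene",sc(188,465),(-117.5,50,0))]
f=lambda p:np.concatenate([proj(n,T([p[0],p[1],p[2],p[3]],X))[0]-u for n,u,X in obs])
r=least_squares(f,[600,300,.5,0],loss='soft_l1',x_scale=[100,100,1,10]);print(r.x[:2],r.x[2],r.x[3]);print(r.fun.reshape(-1,2))
print(tri(tp(52,218),sc(118,100)),tri(tp(175,70),sc(310,82)))
p=r.x
# lid: tail top rear corners / front corners, print predicted for offsets
for lx in(-34,-25,-15):
  for nm,X in(("tail",[(lx-45,-32,85),(lx-45,32,85)]),("front",[(lx+45,-43,69),(lx+45,43,69)])):
    P=T(p,X);print(lx,nm,(proj("top",P)-[140,220])*6,(proj("scene",P)-[150,190])*7)
for nm,X in(("pad",(-85,0,53)),): print(nm,T(p,[X]))
print("tap",tri((312,195),(304,225)))
E
```

```text
[511.1 347. ] 0.5904123994141163 -0.7807351927704484
[[-1.3 -0. ]
 [-0.1 -1.7]
 [ 0.2  0.1]
 [ 0.5 -0.5]
 [ 1.7 -0. ]
 [ 0.1 -0.1]
 [-0.6  0.2]
 [ 0.1 -0.6]
 [ 0.1  0.1]
 [-0.6  0.1]
 [-1.3  1.4]]
[578.4 450.1  68.1] [632.2 371.   64.9]
-34 tail [[456.  302. ]
 [372.  409.7]] [[329.2 250.5]
 [191.1 268. ]]
-34 front [[328.7 187.2]
 [216.7 327.4]] [[325.4 178.1]
 [148.  200. ]]
-25 tail [[441.  291.2]
 [357.  398.7]] [[326.3 240.3]
 [188.7 257.7]]
-25 front [[314.3 176.8]
 [202.3 316.7]] [[322.6 168.7]
 [145.9 190.4]]
-15 tail [[424.5 279.2]
 [340.5 386.5]] [[323.1 229.1]
 [186.1 246.4]]
-15 front [[298.4 165.3]
 [186.4 304.8]] [[319.5 158.3]
 [143.6 179.8]]
pad [[440.5 299.7  52.2]]
tap [575.5 -55.3  94.9]
```

Request:
carry_out(deltas=[0,0,-7.2,0,0,0,1,0,0,0,0.039,-0.0343,0,1,0,0,0,0.039,-0.0343,0,1,0,0,0,0.039,-0.0343,0,1,0,0,0,0.039,-0.0343,0,1,0,0,0,0.039,-0.0343,0,1,0,0,0,0.039,-0.0343,0,1,0,0,0,0.0357,-0.0323,0,1,0,0,0,0.0357,-0.0323,0,1,0,0,0,0.0357,-0.0323,0,1,0,0,0,0.0357,-0.0323,0,1,0,0,0,0,0,0,1])

```text
clock: 1.6
eef_pos: [418.5, -89.6, 231.3]
tool_rot: [-3.14, -0.001, 0.597]
force: [-0.6, -0.2, -0.3]
width: -0.2
gripper_force: 0.0
```

Request:
carry_out(deltas=[0,0,0.3,0.0279,-0.0389,0,1,0,0,0,0.0279,-0.0389,0,1,0,0,0,0.0279,-0.0389,0,1,0,0,0,0.0279,-0.0389,0,1,0,0,0,0.0279,-0.0389,0,1,0,0,0,0.0279,-0.0389,0,1,0,0,0,0.0279,-0.0389,0,1,0,0,0,0.0279,-0.0389,0,1,0,0,0,0,0,0.04,1,0,0,0,0,0,0.04,1,0,0,0,0,0,0.04,1,0,0,0,0,0,0,1])

```text
clock: 3.1
eef_pos: [430.8, 286.7, 108.9]
tool_rot: [3.14, 0.007, 0.583]
force: [-0.6, -0.6, -0.1]
width: 0.1
gripper_force: 0.0
```

Run:
```python
from h import *
np.set_printoptions(precision=2,suppress=True)
s=ctrl.read_state();e=np.array(s['eef_pos']);print(e,s['tool_rot'],s['force'])
print((proj("top",e)-[130,200])*5,(proj("scene",e)-[140,170])*5)
a=ctrl.get_image("top")[200:310,130:250,::-1];b=ctrl.get_image("scene")[170:280,140:240,::-1]
f=lambda i:cv2.resize(i,(i.shape[1]*5,i.shape[0]*5),interpolation=cv2.INTER_CUBIC)
cv2.imwrite("pics/top1.png",f(a));cv2.imwrite("pics/scene1.png",f(b))
```

```text
[430.8  286.68 108.88] [3.14 0.01 0.58] [-0.59 -0.56 -0.15]
[[424.66 399.73]] [[246.69 269.05]]
```

View pics/scene1.png

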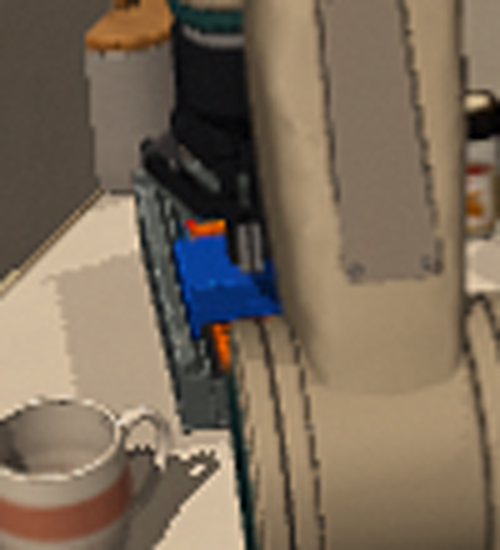

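View pics/top1.png

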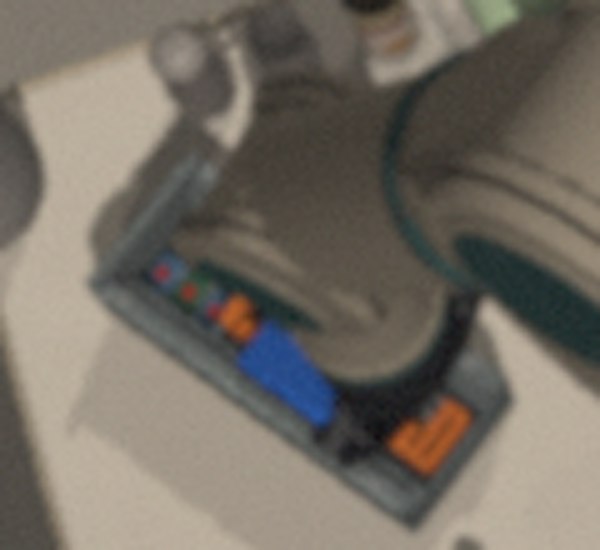

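Scene: the fingertips are at (247,270), just where the projected TCP falls. Top: the bar behind the lid is free at (430,435), and nothing has been disturbed. I'll correct 5 mm sideways and go down.

Request:
carry_out(deltas=[0,0,-0.3,0.001,-0.0054,0.02,1,0,0,0,0,0,0.02,1,0,0,0,0,0,0.004,1,0,0,0,0,0,0,1,0,0,0,0,0,0,1])

```text
clock: 3.82
eef_pos: [430.8, 294.7, 68.5]
tool_rot: [-3.142, -0.002, 0.589]
force: [0.1, 0.7, -0.1]
width: -0.1
gripper_force: 0.0
```

Request:
carry_out(deltas=[0,0,0,-0.002,0,0.004,1,0,0,0,0,0,0.004,1,0,0,0,0,0,0,1,0,0,0,0,0,0,1])

```text
clock: 4.32
eef_pos: [428.3, 293.3, 59.2]
tool_rot: [3.142, 0.0, 0.59]
force: [0.1, 0.4, 1.1]
width: -0.0
gripper_force: 0.0
```

Request:
carry_out(deltas=[0,0,0,0,0,0.004,1,0,0,0,0,0,0.003,1,0,0,0,0,0,0,1,0,0,0,0,0,0,1])

```text
clock: 4.82
eef_pos: [428.3, 293.2, 52.4]
tool_rot: [3.142, -0.0, 0.589]
force: [-0.7, -0.7, 2.1]
width: 0.4
gripper_force: 1.2
```

Request:
carry_out(deltas=[0,0,0,0,0,0.003,1,0,0,0,0,0,0,1])

```text
clock: 5.08
eef_pos: [428.3, 293.2, 49.3]
tool_rot: [3.142, 0.0, 0.589]
force: [-0.6, -0.6, 5.0]
width: 0.0
gripper_force: 2.0
```

Request:
carry_out(deltas=[0,0,0,0,0,0.003,1,0,0,0,0,0,0,1])

```text
clock: 5.32
eef_pos: [428.3, 293.2, 46.2]
tool_rot: [3.142, 0.0, 0.589]
force: [-1.0, -0.4, 5.1]
width: -0.1
gripper_force: 2.7
```

Request:
carry_out(deltas=[0,0,0,0,0,0.001,1,0,0,0,0,0,0,1])

```text
clock: 5.58
eef_pos: [428.3, 293.2, 45.4]
tool_rot: [3.142, -0.0, 0.59]
force: [-1.8, -1.0, 5.4]
width: 0.1
gripper_force: 2.9
```

Request:
carry_out(deltas=[0,0,0,0,0,0.0005,1,0,0,0,0,0,0,1])

```text
clock: 5.82
eef_pos: [428.3, 293.2, 45.0]
tool_rot: [3.142, -0.0, 0.589]
force: [-0.7, -0.8, 6.2]
width: -0.5
gripper_force: 3.1
```

Request:
carry_out(deltas=[0,0,0,0,0,0.0005,1,0,0,0,0,0,0,1])

```text
clock: 6.08
eef_pos: [428.2, 293.2, 44.8]
tool_rot: [3.141, -0.0, 0.589]
force: [-2.0, -0.7, 9.7]
width: -0.1
gripper_force: 4.8
```

Request:
carry_out(deltas=[0,0,0,0.003,0,0,1,0,0,0,0.003,0,0,1,0,0,0,0.003,0,0,1,0,0,0,0.003,0,0,1,0,0,0,0,0,0,1])

```text
clock: 6.7
eef_pos: [431.4, 295.1, 44.6]
tool_rot: [3.14, 0.016, 0.59]
force: [-12.5, -7.1, 22.2]
width: 0.1
gripper_force: 11.4
```

Request:
carry_out(deltas=[0,0,0,0.004,0,0,1,0,0,0,0.004,0,0,1,0,0,0,0.004,0,0,1,0,0,0,0.004,0,0,1,0,0,0,0.004,0,0,1])

```text
clock: 7.32
eef_pos: [448.2, 305.9, 44.6]
tool_rot: [3.14, 0.016, 0.589]
force: [-14.4, -8.6, 25.0]
width: -0.3
gripper_force: 12.8
```

Pushing forward added downward force (friction coupling), so I'll ease it by small steps and keep z at the bottom.

Request:
carry_out(deltas=[0,0,0,0,0,-0.0005,1,0,0,0,0,0,-0.0005,1,0,0,0,0,0,0,1])

```text
clock: 7.7
eef_pos: [452.8, 309.2, 45.1]
tool_rot: [3.141, 0.005, 0.589]
force: [-3.9, -3.0, 6.9]
width: 0.2
gripper_force: 3.6
```

Request:
carry_out(deltas=[0,0,0,0.004,0,0,1,0,0,0,0.004,0,0,1,0,0,0,0.004,0,0,1])

```text
clock: 8.07
eef_pos: [461.6, 315.1, 45.0]
tool_rot: [3.141, 0.008, 0.589]
force: [-6.2, -4.5, 10.8]
width: -0.1
gripper_force: 5.5
```

Request:
carry_out(deltas=[0,0,0,0.004,0,-0.0001,1,0,0,0,0.004,0,0,1,0,0,0,0.004,0,-0.0001,1,0,0,0,0.004,0,0,1])

```text
clock: 8.57
eef_pos: [476.3, 325.2, 45.2]
tool_rot: [3.141, 0.005, 0.589]
force: [-3.8, -2.6, 5.7]
width: 0.1
gripper_force: 3.1
```

Request:
carry_out(deltas=[0,0,0,0.004,0,0.0002,1,0,0,0,0.004,0,0,1,0,0,0,0.004,0,0,1,0,0,0,0.004,0,0,1])

```text
clock: 9.07
eef_pos: [488.7, 333.4, 45.1]
tool_rot: [3.141, 0.007, 0.589]
force: [-6.5, -3.8, 10.0]
width: 0.2
gripper_force: 5.1
```

Request:
carry_out(deltas=[0,0,0,0.004,0,0,1,0,0,0,0.004,0,0,1,0,0,0,0.004,0,0,1,0,0,0,0.004,0,0,1])

```text
clock: 9.57
eef_pos: [502.1, 342.4, 45.1]
tool_rot: [3.141, 0.007, 0.589]
force: [-5.5, -3.9, 10.1]
width: 0.3
gripper_force: 4.9
```

Request:
carry_out(deltas=[0,0,0,0.004,0,0,1,0,0,0,0.004,0,0,1,0,0,0,0.004,0,0,1])

```text
clock: 9.95
eef_pos: [512.3, 349.2, 45.1]
tool_rot: [3.141, 0.006, 0.589]
force: [-5.8, -3.8, 8.8]
width: 0.2
gripper_force: 4.7
```

Request:
carry_out(deltas=[0,0,0,0.002,0,0,1,0,0,0,0.002,0,0,1])

```text
clock: 10.2
eef_pos: [515.6, 351.4, 45.1]
tool_rot: [3.141, 0.006, 0.589]
force: [-5.9, -3.6, 9.8]
width: -0.3
gripper_force: 4.5
```

Request:
carry_out(deltas=[0,0,0,0.0015,0,0,1,0,0,0,0.0015,0,0,1])

```text
clock: 10.45
eef_pos: [517.7, 352.8, 45.1]
tool_rot: [3.141, 0.007, 0.589]
force: [-7.3, -4.5, 11.6]
width: -0.1
gripper_force: 5.4
```

Request:
carry_out(deltas=[0,0,0,0.001,0,0,1,0,0,0,0.001,0,0,1])

```text
clock: 10.7
eef_pos: [517.8, 352.8, 45.1]
tool_rot: [3.141, 0.011, 0.589]
force: [-11.2, -8.2, 15.0]
width: 0.0
gripper_force: 5.8
```

The tail stopped at x ≈ +20, where it should be when home, and the force rose. I'll back off the tail while still pressing, then lift.

Request:
carry_out(deltas=[0,0,0,-0.002,0,0,1,0,0,0,-0.003,0,0,1,0,0,0,-0.003,0,0,1,0,0,0,-0.002,0,0,1,0,0,0,0,0,0,1])

```text
clock: 11.32
eef_pos: [516.7, 352.3, 46.5]
tool_rot: [-3.141, -0.007, 0.589]
force: [3.0, 1.2, 5.6]
width: 0.1
gripper_force: 2.7
```

Request:
carry_out(deltas=[0,0,0,0,0,-0.003,1,0,0,0,0,0,-0.004,1,0,0,0,0,0,-0.005,1,0,0,0,0,0,-0.02,1,0,0,0,0,0,-0.04,1,0,0,0,0,0,-0.05,1,0,0,0,-0.03,0.035,-0.04,1,0,0,0,-0.04,0.04,-0.02,1,0,0,0,-0.04,0.04,0,1,0,0,0,-0.04,0.04,0,1,0,0,0,-0.04,0.04,0,1,0,0,0,0,0,0,1])

```text
clock: 12.82
eef_pos: [462.6, 77.5, 228.0]
tool_rot: [3.14, 0.003, 0.581]
force: [1.0, 0.8, -0.1]
width: -0.2
gripper_force: 0.0
```

Run:
```python
from h import *
p=[511.1,347,.5904,-.8]
P=T(p,[(20,-32,85),(20,32,85),(110,-43,69),(110,43,69)]);print((proj("top",P)-[140,210])*6)
print(ctrl.read_state()['eef_pos'],ctrl.read_state()['force'])
a=ctrl.get_image("top")[210:305,140:240,::-1]
cv2.imwrite("pics/top2.png",cv2.resize(a,None,fx=6,fy=6,interpolation=cv2.INTER_CUBIC))
```

```text
[[294.15576948 244.89578843]
 [209.93860485 349.91788389]
 [173.21764196 134.53778594]
 [ 61.13538617 271.17604382]]
[462.64867458  77.4538818  228.02519018] [ 1.02790594  0.83783    -0.11700339]
```

View pics/top2.png

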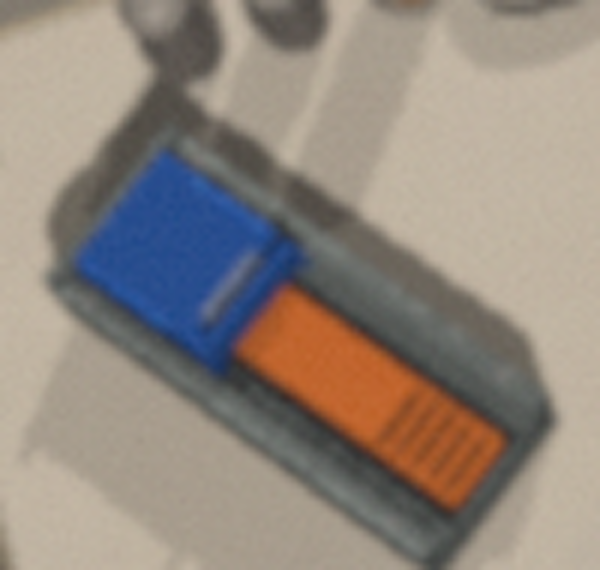

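The picture shows the lid seated against the end wall, with its front edge running (168,150)–(78,258) and its tail about (300,252)–(215,372). The bar's rear edge is back at its rest position, (510,435)–(455,508), so the lid is locked.

```bash
python3 -c "
from cell import ctrl
print(ctrl.finish_job())"
```

```text
the job is handed in; nothing more can be done
None
```

The tablet box is shut: the lid stopped fully home against the end wall, the last picture shows the bar sprung back to its rest height behind it, and the arm was clear when I handed the job in at about 13 s.

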